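# Release a probe module from its quick-release dock

### The arm

A 6-joint arm with a two-finger parallel gripper is mounted at the origin on a cart in front of the work surface, level with it; the furniture and walls round the work are solid. World frame = base frame: x ahead of the robot, y to its left, z up, the work surface at z = 0. Lengths are in m, angles in rad, forces in N, time in s.
With the tool pointing down it reaches from about 0.35 to 0.775 m from the base axis. Payload 5.5 kg.
Tool frame: the origin (TCP) lies at the very end of the fingers, on their centre line; the grasp point (between the pads) lies env.pinch_z behind it (env.pinch_z is the distance from the TCP to the grasp point, in m); z points along the fingers, y is the line along which they close (so a half turn about z gives the same grasp; the last joint's range is limited). The gripper opens to 85 mm and grips with 20 to 120 N. Pads are 22 mm wide; open, the fingers measure 114 mm over their backs; the gripper's body (76 mm by 85 mm) begins 54 mm behind the grasp point. The pads swing forward as they close: fully open they stand 13 mm farther back than shut.
Start: joints at [-1.448, 0.313, 0.046, 1.304, 0, 1.431], TCP at [0.149, -0.555, 0.231] pointing down, gripper open.
Joint ranges: [-2.76, 2.76], [-0.86, 1.69], [-1.03, 1.26], [-2.2, 2.34], [-1.47, 1.5], [-3.14, 3.14]. Speed limits (rad/s): [2.57, 2.57, 3.14, 3.14, 3.14, 3.14].

### API

Orientations are given as a unit quaternion [w, x, y, z].
In Python, from workcell import env, eyes gives the robot as it stands.
- The arm moves only by the shell command python3 -m jog 'ROWS' [FORCE]. ROWS is JSON, one flat list of numbers, 7 for each row, row after row: the shift along the world's x, y, z as a fraction of full scale, then the turn, a rotation vector about the world's x, y, z as a fraction of full scale, then the opening, from -1 (shut) to 1 (fully open), so that 0 is half open. A call has 1 to 12 rows; each row is the pose to reach, as a shift and turn from the pose commanded when the call began, turning the shorter way round; what a row does not reach only later rows make up. Full scale, the value 1, is 20 cm for a shift and pi rad for a turn. A row lasts 1/12 s, in which the tool goes at most 41.7 mm and 7.16 degrees, less where a joint would pass 70% of its speed; a pose out of reach is approached as far as the arm can. A call with a number of a shift or a turn outside -1 to 1 is refused whole. A call with a gripper value outside its range is refused whole. The fingers move at their own pace and stop on an object; FORCE is the grip in N (left out, the last holds). Time passes only in rows, so rows that repeat a pose let the fingers close. It gives the time, the measured TCP pose, the force, the opening and the grip force at its end, in the units of the state.
- env.get_state(): the state, without advancing time (a new reading comes with each control period).
- eyes.read_camera(name): name is "side" or "top" or "wrist"; returns (picture, depth): 400x640x3 uint8, red, green, blue; 400x640 float32, m along the optical axis (not along the pixel's ray), 0 where there is no reading.
- eyes.calibration(name): a dict with "fx", "fy", "cx", "cy" (pixels), "k1" (the pictures are not rectified: a ray, as slopes to the right and down, at radius r is drawn at 1 + k1 r^2 times it, then the intrinsics apply), "R" (3x3) and "t" (3): a world point X has camera coordinates R X + t; the wrist camera has in their place "tool_from_camera" (4x4, takes a point from camera to tool coordinates, whose origin is the TCP and whose axes are the flange's). Camera axes: x right, y down, z forward; pixel columns grow to the right and rows downward; lengths in m; the calibration is good to about 2 mm. A picture is of the moment at which its call begins: read the wrist's pose just before it. calibration takes no time and is no camera call.
- env.hand_in(): hands the job in; it is judged then, once.
The state is a dict: "clock": time; "joint_pos": joint angles; "qvel": joint speeds; "tau": joint torques, N m; "tcp_pos": TCP position; "orientation": TCP orientation; "wrist_force": force on the tool from outside, world axes, zero at the start; "ft_torque": the same for the moment, N m; "finger_gap": finger opening in m; "grip_force": force on a finger pad.
Only numpy, scipy, OpenCV 4.12 (cv2) and the standard library are available. Lean on these libraries where they do the work, as an engineer would, in place of code of your own. Each camera call takes 0.05 s, during which the arm holds its last target. There are 200 camera calls.

### The job

Slide the dock's sprung collar back by its red tab so that the blue probe module is released and pops forward, then draw the module straight out of the socket, never forcing it past the closed lock, and lay it gently, flat and wholly inside, in the shallow aluminium tray. Leave the tin, the screwdriver and the slide box where they are.

Things in the scene. Friction and masses are not known exactly. Their poses are not given: they have to be found in the camera images.
- dock: grey quick-release dock, fixed to the bench. Origin on the bench below the centre of the docked module's handle; x points level into the dock, z up. Coupler axis along x, 55 mm above the bench. Steel snout 30 mm square from x = 40 to 86 mm, then a housing 64 mm wide, 91 mm high to x = 164 mm; base plate 72 mm wide, 10 mm high from x = 50 mm. Nothing stands below or in front of the handle
- socket_mouth (a point): centre of the socket's mouth, front end of the snout, on the coupler axis; axes as the dock's. In the bore a spring ejector pushes on the module's tail with 7 to 8 N: once unlocked the module moves 22 mm out (along -x) in about 0.3 s and stops, its tail still 66 mm deep and the handle drooping slightly
- collar (a joint): travel in m of the aluminium collar (55 mm across, 26 mm long, round the snout): 0 home and locked, 0.014 fully back towards the housing (+x of the dock). The lock opens between 0.006 and 0.009. Spring 4 N at home, 9 N fully back. Let go before the lock opens it springs home; after that it rests about 0.009 back by itself and the module does not lock again
- collar_tab (a point): on the red upright tab on top of the collar, moving with it: on its front face, the face to push, which looks along -x of the dock (to the robot). Tab 36 mm wide, 8 mm thick; its top edge is 13 mm above this point, the collar's round top 13 mm below it. The top of the docked module's handle lies 26 mm below this point, in front of the tab
- module: probe module, 0.1 to 0.17 kg: blue square handle 30 x 30 mm with a yellow band, and a steel tail at most 24 mm across (with a square rib) that sits in the socket. Origin at the handle's centre; x along the tail (into the dock): handle x = -38 to 36 mm, tail to x = 128 mm. Centre of mass about 14 mm from the origin towards the tail. To clear the socket it is drawn 88 mm in all, pop included
- tail_tip (a point): free end of the module's steel tail, on its axis
- handle_end (a point): outer end of the module's handle, on its axis
- tray: shallow aluminium tray with a grey liner, fixed to the bench, 200 mm along its x, 116 mm along its y; origin at the centre of its underside, z up. Floor 3 mm thick, rim 12 mm high and 3 mm thick. The module lies lengthwise along its x, either way round.
- tin: small round pale sample tin, 57 mm across, 19 mm high, a bystander; origin at the centre of its underside
- driver: screwdriver with yellow handle, 176 mm long, a bystander; origin at the centre of its underside
- slidebox: blue and white slide box, 36 x 84 x 34 mm, a bystander; origin at the centre of its underside

How it is judged:
By the outcome, as a careful person would: the job done as asked, in the order asked, and still so for the second after the job is handed in, with the robot touching nothing.
It also fails if it takes over 56 s, if anything falls off the work surface, if the arm or the gripper's body presses on something with over 40 N, if the wrist force passes 120 N, or if a joint passes its speed limit or range.

## Working session

There is one attempt and no reset: what is moved stays moved. The work goes in short steps, Python scripts to look and compute and a shell command to move; the robot and the scene stay as the last step left them, time stands still between calls to the robot, and variables do not carry over. Pictures are saved under pics/ and viewed, at most 10 in all, crops included, and the job is handed in when it is done.

```bash
ls; mkdir -p pics; python3 - <<'E'
from workcell import env, eyes
import cv2,numpy as np
print(env.get_state(), env.pinch_z)
for n in("side","top"):
    p,d=eyes.read_camera(n); cv2.imwrite(f"pics/{n}0.png",p[:,:,::-1]); np.save(f"pics/{n}0.npy",d); np.save(f"pics/{n}0p.npy",p)
    print(n,eyes.calibration(n))
print(eyes.calibration("wrist"))
E
```

```text
pics
{'clock': 0.0, 'joint_pos': array([-1.44762301e+00,  3.14018639e-01,  4.49580970e-02,  1.30356663e+00,
       -1.67340161e-05,  1.43119903e+00]), 'qvel': array([-0.00183975,  0.00148917, -0.00017735,  0.0004028 , -0.00067001,
        0.00118558]), 'tau': array([-2.21873506e-05, -4.80629539e+01,  2.98531759e+01,  1.94723869e-02,
       -5.67412928e-05,  2.31205092e-06]), 'tcp_pos': array([ 0.14928465, -0.55475739,  0.23038994]), 'orientation': array([-9.15462570e-04,  9.91380943e-01,  1.31007586e-01, -8.49346969e-07]), 'wrist_force': array([ 0.20517185, -0.13944283,  0.29220649]), 'ft_torque': array([ 0.00515565, -0.05402726,  0.00872342]), 'grip_force': 0.0, 'finger_gap': 0.08581396268548856} 0.0187
side {'fx': 370.0865044034851, 'fy': 370.0865044034851, 'cx': 319.20674759301505, 'cy': 206.47618441120377, 'k1': 0.028079753968474213, 'R': array([[ 0.9750272 , -0.22106321, -0.02128432],
       [-0.1361714 , -0.51937541, -0.84362701],
       [ 0.17544034,  0.82545759, -0.53650764]]), 't': array([-0.53007671,  0.12990475,  1.01009793])}
top {'fx': 461.50461644173413, 'fy': 461.50461644173413, 'cx': 315.79501401428985, 'cy': 200.9616695253378, 'k1': -0.06496105922754417, 'R': array([[-0.01722746, -0.99945569, -0.02813419],
       [-0.99034955,  0.02092707, -0.13700305],
       [ 0.13751724,  0.02550247, -0.99017101]]), 't': array([0.00997232, 0.53807979, 1.14817099])}
{'fx': 282.2710514872475, 'fy': 282.2710514872475, 'cx': 322.40471718706436, 'cy': 198.1928421004818, 'k1': 0.016458258507971935, 'tool_from_camera': array([[ 6.75718558e-04, -9.64931608e-01, -2.62500542e-01,
         6.57567508e-02],
       [ 9.99998972e-01,  3.20068048e-04,  1.39761268e-03,
         1.43915262e-03],
       [-1.26458262e-03, -2.62501217e-01,  9.64930833e-01,
        -1.41881617e-01],
       [ 0.00000000e+00,  0.00000000e+00,  0.00000000e+00,
         1.00000000e+00]])}
```

View pics/side0.png

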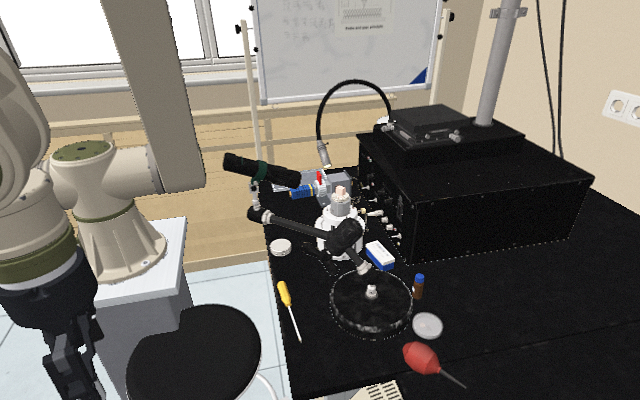

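View pics/top0.png

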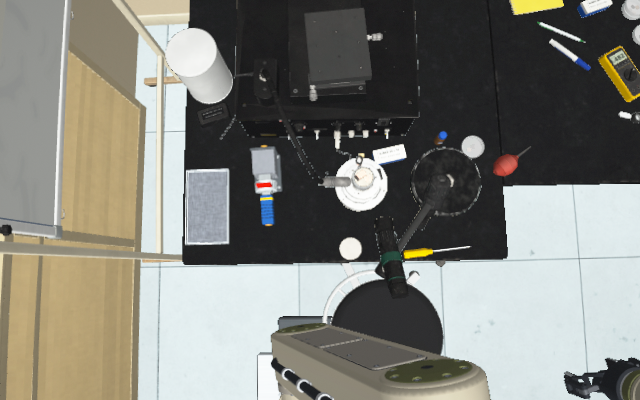

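The side view shows the module (302,191), the red tab (320,177) and the dock behind them. The top view shows the tray (207,206), handle (267,208), tab (264,186), the tin (350,248) and a boom near (393,250).

```bash
cat > h.py <<'E'
from workcell import env, eyes
import cv2,numpy as np
from scipy.spatial.transform import Rotation as Rn
def ext(n,st=None):
    c=eyes.calibration(n)
    if n!="wrist": return c,c["R"],c["t"]
    T=np.eye(4); q=st["orientation"]; T[:3,:3]=Rn.from_quat([q[1],q[2],q[3],q[0]]).as_matrix(); T[:3,3]=st["tcp_pos"]
    M=np.linalg.inv(T@c["tool_from_camera"]); return c,M[:3,:3],M[:3,3]
def rays(c,uv):
    uv=np.asarray(uv,float).reshape(-1,2)
    K=np.array([[c["fx"],0,c["cx"]],[0,c["fy"],c["cy"]],[0,0,1]])
    x=cv2.undistortPoints(uv.reshape(-1,1,2),K,np.array([c["k1"],0,0,0.]))[:,0]
    return np.c_[x,np.ones(len(x))]
def world(n,uv,z,st=None):   # depth to world
    c,R,t=ext(n,st); return (rays(c,uv)*np.asarray(z)[:,None]-t)@R
def onz(n,uv,h,st=None):     # ray meets plane z=h
    c,R,t=ext(n,st); o=-R.T@t; d=rays(c,uv)@R; return o+d*((h-o[2])/d[:,2])[:,None]
def cloud(n,d,st=None):
    v,u=np.mgrid[0:400,0:640]; return world(n,np.c_[u.ravel(),v.ravel()],d.ravel(),st).reshape(400,640,3)
def tri(obs): # [(n,uv,st)]
    A=0;b=0
    for n,uv,st in obs:
        c,R,t=ext(n,st); o=-R.T@t; d=(rays(c,[uv])@R)[0]; d/=np.linalg.norm(d); P=np.eye(3)-np.outer(d,d); A=A+P; b=b+P@o
    return np.linalg.solve(A,b)
E
python3 - <<'E'
from h import *
for n in("top","side"):
    p=np.load(f"pics/{n}0p.npy");d=np.load(f"pics/{n}0.npy");X=cloud(n,d)
    h=cv2.cvtColor(p,cv2.COLOR_RGB2HSV).astype(int);H,S,V=h[...,0],h[...,1],h[...,2]
    roi=np.zeros(H.shape,bool)
    if n=="top": roi[140:240,245:290]=1
    else: roi[160:215,285:345]=1
    for nm,m in(("red",((H<6)|(H>174))&(S>150)),("blue",(H>98)&(H<122)&(S>130)),("yel",(H>20)&(H<33)&(S>130)),("grey",(S<80)&(V>80))):
        m=m&roi&(d>0); v,u=np.nonzero(m); q=X[m]
        print(n,nm,m.sum(),"px",np.c_[u,v].mean(0).round(1),u.min(),u.max(),v.min(),v.max()); print(np.percentile(q,[3,25,50,75,97],axis=0).round(3).tolist()) if len(q) else 0
        if nm in("blue",) and len(q)>10:
            t=q[q[:,2]>np.percentile(q[:,2],60)]; w=np.linalg.svd(t[:,:2]-t[:,:2].mean(0))[2][0]; print("dir",np.degrees(np.arctan2(w[1],w[0])))
p=np.load("pics/top0p.npy");d=np.load("pics/top0.npy");X=cloud("top",d)
# tray corners
m=np.zeros((400,640),np.uint8); sub=p[150:260,180:238].astype(int); m[150:260,180:238]=(sub.mean(2)>75)
k,l,s,_=cv2.connectedComponentsWithStats(m); i=1+np.argmax(s[1:,4]); r=cv2.minAreaRect(np.argwhere(l==i)[:,::-1].astype(np.float32)); b=cv2.boxPoints(r)
print("tray",r,onz("top",b,.010).round(3).tolist(), np.median(X[l==i],axis=0))
c=cv2.resize(p[135:255,180:300],(800,800)[:2],interpolation=cv2.INTER_CUBIC)
c2=cv2.resize(np.load("pics/side0p.npy")[150:220,240:360],None,fx=4.5,fy=4.5,interpolation=cv2.INTER_CUBIC)
c1=cv2.resize(p[135:255,180:300],None,fx=4.5,fy=4.5,interpolation=cv2.INTER_CUBIC)
# height map over area
g={}
for n in("top","side"):
    Y=cloud(n,np.load(f"pics/{n}0.npy")).reshape(-1,3)
    for x,y,z in Y[(Y[:,0]>.2)&(Y[:,0]<.9)&(Y[:,1]>-.45)&(Y[:,1]<.5)]: g.setdefault((int(x//.05),int(y//.05)),[]).append(z)
print("hmap rows x .85.. down, cols y .45..-.45")
for i in range(17,3,-1): print(i*5,[int(100*np.percentile(g[(i,j)],99)) if (i,j) in g else -9 for j in range(9,-10,-1)])
cv2.imwrite("pics/crop.png",np.hstack([c1,np.zeros((540,10,3),np.uint8),np.vstack([c2,np.zeros((225,540,3),np.uint8)])[:, :250]])[:,:,::-1])
E
```

```text
top red 60 px [263.3 184.6] 256 271 183 187
[[0.57, 0.109, 0.082], [0.571, 0.117, 0.097], [0.572, 0.126, 0.105], [0.574, 0.135, 0.108], [0.576, 0.142, 0.111]]
top blue 339 px [267.  210.8] 260 274 195 224
[[0.483, 0.109, 0.001], [0.496, 0.114, 0.062], [0.511, 0.122, 0.065], [0.528, 0.13, 0.067], [0.551, 0.137, 0.07]]
dir 179.9499123557695
top yel 26 px [266.  194.3] 260 273 146 200
[[0.541, 0.11, -0.001], [0.543, 0.115, 0.063], [0.544, 0.127, 0.065], [0.546, 0.132, 0.067], [0.68, 0.14, 0.071]]
top grey 1206 px [266.1 169.5] 250 281 146 224
[[0.561, 0.097, 0.005], [0.592, 0.106, 0.06], [0.618, 0.122, 0.08], [0.646, 0.139, 0.084], [0.668, 0.157, 0.089]]
side red 42 px [317.9 177. ] 288 320 171 186
[[0.569, 0.106, 0.082], [0.57, 0.11, 0.09], [0.571, 0.119, 0.099], [0.573, 0.131, 0.107], [0.574, 0.138, 0.11]]
side blue 235 px [301.9 191.1] 290 344 167 199
[[0.481, 0.105, 0.0], [0.495, 0.108, 0.047], [0.512, 0.11, 0.059], [0.528, 0.116, 0.065], [0.553, 0.187, 0.068]]
dir -103.65426660897297
side yel 14 px [309.4 189.3] 292 312 182 195
[[0.486, -0.058, 0.042], [0.543, 0.111, 0.05], [0.543,
[... 790 characters left out ...]
3, 1]
60 [-9, -9, 0, 1, 1, 1, 8, 8, 40, 40, 0, 12, 15, 7, 3, 3, 3, 3, 3]
55 [-9, -9, 0, 1, 0, 1, 6, 10, 5, 39, 36, 25, 18, 11, 3, 20, 19, 4, 3]
50 [-9, -9, 0, 1, 0, 1, 0, 6, 0, 0, 34, 26, 12, 7, 15, 20, 19, 3, 3]
45 [-9, -9, 0, 1, 0, 1, 0, 6, 0, 0, 0, 0, 26, 26, 17, 16, 3, 3, 0]
40 [-72, -75, 0, 1, 1, 1, 0, 0, 0, 0, 0, 2, 28, 29, 17, 2, 1, 1, 0]
35 [-75, -75, 0, 0, 0, 0, 0, 0, 0, 0, 121, 2, 31, 31, 2, 1, 0, 0, 0]
30 [-75, -75, -74, -75, -75, -75, -75, -74, -74, -75, -75, -53, 32, 33, -19, -19, -54, -67, -72]
25 [-75, -75, -74, -75, -74, -75, -74, -75, -75, 27, 64, 76, 78, 77, -19, -19, -19, -67, -75]
20 [-74, -75, -75, -74, -74, -75, -75, -75, 36, 54, 65, 75, 59, 76, -19, -19, -19, -19, -74]
```

```bash
python3 -m jog '[0.1,0.2,0.6,0,0,0.12,-1, 0.2,0.5,1,0,0,0.27,-1, 0.2,0.5,1,0,0,0.27,-1, 0.2,0.5,1,0,0,0.27,-1, 0.2,0.5,1,0,0,0.27,-1, 0.2,0.5,1,0,0,0.27,-1, 0.2,0.5,1,0,0,0.27,-1, 0.2,0.5,1,0,0,0.27,-1]' 30
python3 - <<'E'
from h import *
# fine obstacles near dock & yaw fits
P=[]
for n in("top","side"):
    Y=cloud(n,np.load(f"pics/{n}0.npy")).reshape(-1,3); P.append(Y)
P=np.vstack(P); m=(P[:,0]>.42)&(P[:,0]<.7)&(P[:,1]>-.06)&(P[:,1]<.09)&(P[:,2]>.04)
Q=P[m]; g={}
for x,y,z in Q: g.setdefault((int(x//.02)*2,int(y//.02)*2),[]).append(z)
print({k:(round(min(v),2),round(max(v),2)) for k,v in sorted(g.items())})
d=np.load("pics/top0.npy");X=cloud("top",d); p=np.load("pics/top0p.npy")
h=cv2.cvtColor(p,cv2.COLOR_RGB2HSV).astype(int)
m=np.zeros((400,640),bool); m[195:226,255:280]=1
m&=(h[...,1]>100)&(X[...,2]>.056)&(X[...,2]<.078)
for r in range(196,226,3):
    q=X[r][m[r]]; print(r,len(q),q[:,0].mean().round(4),q[:,1].min().round(4),q[:,1].max().round(4)) if len(q) else 0
E
```

```text
clock: 0.77
tcp_pos: [0.1898, -0.4552, 0.4329]
orientation: [0.002, 0.849, 0.529, -0.001]
wrist_force: [-0.2, 0.2, 0.2]
finger_gap: 0.0004
grip_force: 0.0
{(52, -6): (np.float64(0.07), np.float64(0.27)), (52, -4): (np.float64(0.26), np.float64(0.3)), (52, -2): (np.float64(0.28), np.float64(0.32)), (54, -6): (np.float64(0.07), np.float64(0.27)), (54, -4): (np.float64(0.26), np.float64(0.3)), (54, -2): (np.float64(0.27), np.float64(0.37)), (54, 0): (np.float64(0.34), np.float64(0.37)), (56, -6): (np.float64(0.07), np.float64(0.25)), (56, -4): (np.float64(0.27), np.float64(0.28)), (56, -2): (np.float64(0.35), np.float64(0.37)), (56, 0): (np.float64(0.35), np.float64(0.39)), (56, 2): (np.float64(0.38), np.float64(0.39)), (58, -6): (np.float64(0.08), np.float64(0.08)), (58, 0): (np.float64(0.38), np.float64(0.39)), (58, 2): (np.float64(0.39), np.float64(0.4)), (60, -6): (np.float64(0.07), np.float64(0.08)), (60, 2): (np.float64(0.39), np.float64(0.41)), (60, 4): (np.float64(0.39), np.float64(0.4)), (62, 2): (np.float64(0.39), np.float64(0.41)), (62, 4): (np.float64(0.4), np.float64(0.41)), (64, 2): (np.float64(0.4), np.float64(0.4)), (64, 4): (np.float64(0.39), np.float64(0.41)), (66, -6): (np.float64(0.05), np.float64(0.06)), (66, 4): (np.float64(0.39), np.float64(0.4)), (66, 6): (np.float64(0.39), np.float64(0.4)), (68, -6): (np.float64(0.05), np.float64(0.13)), (68, -2): (np.float64(0.06), np.float64(0.07)), (68, 2): (np.float64(0.12), np.float64(0.13)), (68, 4): (np.float64(0.12), np.float64(0.4)), (68, 6): (np.float64(0.07), np.float64(0.4))}
196 12 0.5493 0.1112 0.1393
199 9 0.5419 0.1116 0.1397
202 13 0.5342 0.1094 0.1394
205 12 0.5268 0.1099 0.1369
208 11 0.519 0.11 0.137
211 12 0.5113 0.1093 0.1367
214 12 0.504 0.1096 0.1373
217 12 0.4965 0.1098 0.1369
220 13 0.4889 0.1074 0.1378
223 10 0.4816 0.1126 0.1346
```

```bash
python3 -m jog '[0.7,1,0.1,0,0,0.24,-1,0.7,1,0.1,0,0,0.24,-1,0.7,1,0.1,0,0,0.24,-1,0.7,1,0.1,0,0,0.24,-1,0.7,1,0.1,0,0,0.24,-1,0.7,1,0.1,0,0,0.24,-1,0.7,1,0.1,0,0,0.24,-1]'
python3 -m jog '[0.35,1,0,0,0,0.24,-1,0.35,1,0,0,0,0.24,-1,0.35,1,0,0,0,0.24,-1,0.35,1,0,0,0,0.24,-1,0.35,1,0,0,0,0.24,-1,0.35,1,0,0,0,0.24,-1,0.35,1,0,0,0,0.24,-1]'
python3 -m jog '[0,0.9,0,0,0,0.15,-1,0,0.9,0,0,0,0.15,-1,0,0.9,-0.5,0,0,0.15,-1,0,0.9,-1,0,0,0.15,-1,0,0.9,-1,0,0,0.15,-1,0,0.9,-1,0,0,0.15,-1,0,0.9,-1,0,0,0.15,-1,0,0.9,-1,0,0,0.15,-1,0,0.9,-1,0,0,0.15,-1]'
python3 - <<'E'
from h import *
s=env.get_state(); print(s['joint_pos'].round(3),s['tcp_pos'],Rn.from_quat(s['orientation'][[1,2,3,0]]).as_matrix().round(3).tolist())
E
```

```text
clock: 1.35
tcp_pos: [0.3316, -0.2505, 0.4514]
orientation: [-0.0, 0.592, 0.806, 0.001]
wrist_force: [-0.3, -0.9, 0.4]
finger_gap: -0.0001
grip_force: 0.0
clock: 1.93
tcp_pos: [0.3998, -0.0532, 0.4502]
orientation: [-0.001, 0.256, 0.967, 0.0]
wrist_force: [-0.2, -1.3, 0.4]
finger_gap: 0.0005
grip_force: 0.0
clock: 2.68
tcp_pos: [0.3964, 0.1238, 0.2464]
orientation: [-0.005, 0.029, 1.0, -0.001]
wrist_force: [0.3, -0.7, 0.3]
finger_gap: -0.0
grip_force: 0.0
[ 0.109  0.007 -0.285  1.288 -0.     0.166] [0.39638121 0.12381779 0.24638027] [[-0.998, 0.057, -0.009], [0.057, 0.998, -0.001], [0.009, -0.002, -1.0]]
```

```bash
python3 - <<'E'
from h import *
s=env.get_state(); p,d=eyes.read_camera("wrist"); cv2.imwrite("pics/w1.png",p[:,:,::-1])
np.savez("pics/w1.npz",p=p,d=d,q=s["orientation"],t=s["tcp_pos"])
print(s['tcp_pos'],s['orientation'])
X=cloud("wrist",d,s); h=cv2.cvtColor(p,cv2.COLOR_RGB2HSV).astype(int);H,S,V=h[...,0],h[...,1],h[...,2]
box=(X[...,0]>.44)&(X[...,0]<.62)&(X[...,1]>.06)&(X[...,1]<.19)&(d>0)
for nm,m in(("red",((H<6)|(H>174))&(S>150)),("blue",(H>98)&(H<122)&(S>130)),("yel",(H>20)&(H<33)&(S>130))):
    m=m&box; v,u=np.nonzero(m); q=X[m]; print(nm,m.sum(),u.min(),u.max(),v.min(),v.max()); print(np.percentile(q,[1,25,50,75,99],axis=0).round(4).tolist())
    if nm!="red":
        t=q[np.abs(q[:,2]-.068)<.008]; r=cv2.minAreaRect((t[:,:2]*1000).astype(np.float32)); print("top",t.mean(0),r)
    else: print("slope",np.polyfit(q[:,1],q[:,0],1))
E
```

```text
[0.39638121 0.12381779 0.24638027] [-4.67627380e-03  2.85747333e-02  9.99580474e-01 -7.01672650e-04]
red 72 319 327 318 327
[[0.5685, 0.1075, 0.0798], [0.5694, 0.1101, 0.0843], [0.5698, 0.1126, 0.0881], [0.5702, 0.1151, 0.0919], [0.5712, 0.1177, 0.0965]]
slope [-0.1233836   0.58371058]Traceback (most recent call last):
  File "<stdin>", line 8, in <module>
    return umr_minimum(a, axis, None, out, keepdims, initial, where)
ValueError: zero-size array to reduction operation minimum which has no identity
```

View pics/w1.png

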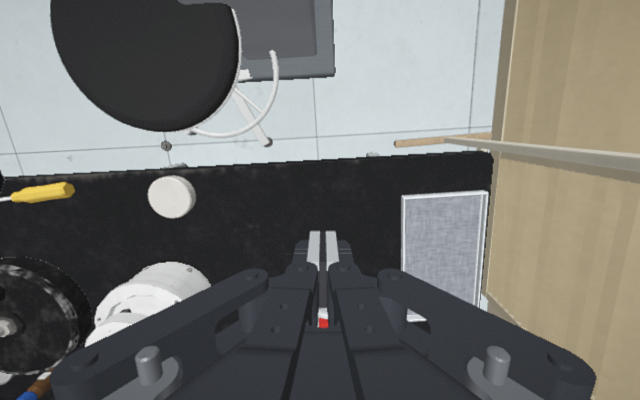

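The wrist view sees the tin (172,196), the tray (445,255) and the tab through the fingers (323,322). I'll fix the yaws from this and the stored views.

```bash
python3 - <<'E'
from h import *
for n in("top","side"):
    p=np.load(f"pics/{n}0p.npy");X=cloud(n,np.load(f"pics/{n}0.npy"))
    h=cv2.cvtColor(p,cv2.COLOR_RGB2HSV).astype(int);H,S=h[...,0],h[...,1]
    b=(X[...,0]>.55)&(X[...,0]<.59)&(X[...,1]>.09)&(X[...,1]<.16)&(X[...,2]>.08)
    q=X[b&((H<6)|(H>174))&(S>150)]
    for nm,t in(("tabface",q[q[:,2]<.104]),("tabtop",q[q[:,2]>.105])):
        if len(t)>4: print(n,nm,len(t),np.polyfit(t[:,1]-.125,t[:,0],1).round(4),t[:,1].min().round(4),t[:,1].max().round(4),t[:,2].max().round(4))
    b=(X[...,0]>.47)&(X[...,0]<.56)&(X[...,1]>.09)&(X[...,1]<.15)&(X[...,2]>.058)&(X[...,2]<.08)&(S>100)
    q=X[b]; print(n,"handle top z",np.median(q[:,2]),cv2.minAreaRect((q[:,:2]*1000).astype(np.float32)))
    if n=="top":
        rows=[(X[r][b[r]][:,0].mean(),(X[r][b[r]][:,1].min()+X[r][b[r]][:,1].max())/2) for r in range(196,224) if b[r].sum()>6]
        f=np.polyfit(*np.array(rows).T,1); print("axis slope deg",np.degrees(f[0]),"y at .52",np.polyval(f,.52))
        b=(X[...,0]>.59)&(X[...,0]<.70)&(X[...,1]>.06)&(X[...,1]<.18)&(X[...,2]>.082)&(X[...,2]<.1); q=X[b]
        print("housing",cv2.minAreaRect((q[:,:2]*1000).astype(np.float32)),np.median(q[:,2]))
        g=p.mean(2); m=np.zeros((400,640),np.uint8); m[150:260,175:240]=g[150:260,175:240]>75
        k,l,s,_=cv2.connectedComponentsWithStats(m); i=1+np.argmax(s[1:,4]); v,u=np.nonzero(l==i)
        w=onz("top",np.c_[u,v],.008); print("tray top",cv2.minAreaRect((w[:,:2]*1000).astype(np.float32)))
z=np.load("pics/w1.npz"); s=dict(orientation=z["q"],tcp_pos=z["t"]); X=cloud("wrist",z["d"],s)
m=(z["p"].mean(2)>75)&(X[...,2]>-.01)&(X[...,2]<.03)&(X[...,1]>.2)&(X[...,1]<.38)&(X[...,0]<.72)
k,l,st,_=cv2.connectedComponentsWithStats(m.astype(np.uint8)); i=1+np.argmax(st[1:,4]); q=X[l==i]
print("tray wrist",cv2.minAreaRect((q[:,:2]*1000).astype(np.float32)),np.median(q[:,2]),q[:,2].max())
E
```

```text
top tabface 25 [-0.0823  0.5713] 0.1088 0.1426 0.1037
top tabtop 26 [-0.0321  0.5732] 0.1111 0.1429 0.1129
top handle top z 0.06518824832156855 ((515.9397583007812, 123.81604766845703), (73.97462463378906, 30.37186622619629), 2.5302891731262207)
axis slope deg 2.351311218213238 y at .52 0.12404853365479232
housing ((639.0936889648438, 129.03627014160156), (66.5765609741211, 62.71589279174805), 6.160819053649902) 0.0843744081475914
tray top ((534.7405395507812, 290.22674560546875), (204.0785369873047, 119.36555480957031), 0.5530620217323303)
side tabface 25 [-0.1122  0.5701] 0.1051 0.1362 0.1036
side tabtop 15 [-0.0385  0.5719] 0.1098 0.1382 0.1102
side handle top z 0.06513544980274621 ((515.46728515625, 120.49225616455078), (71.1218490600586, 32.04484176635742), 4.073629379272461)
tray wrist ((528.6079711914062, 294.20233154296875), (190.2396240234375, 126.88150024414062), 0.22525903582572937) 0.0027868286198401405 0.013836759827486455
```

```bash
python3 -m jog '[0.2,0,-0.2,0,0,0.03,-1,0.4,0,-0.4,0,0,0.03,-1,0.62,0,-0.63,0,0,0.03,-1,0.62,0,-0.63,0,0,0.03,-1,0.62,0,-0.63,0,0,0.03,-1,0.62,0,-0.63,0,0,0.03,-1,0.62,0,-0.63,0,0,0.03,-1,0.62,0,-0.63,0,0,0.03,-1]'; python3 - <<'E'
from h import *
s=env.get_state(); print(s['tcp_pos'],s['wrist_force'],Rn.from_quat(s['orientation'][[1,2,3,0]]).as_matrix().round(3).tolist())
E
```

```text
clock: 3.4
tcp_pos: [0.5238, 0.124, 0.1274]
orientation: [0.001, -0.02, 1.0, 0.0]
wrist_force: [0.1, 0.6, 0.5]
finger_gap: 0.0001
grip_force: 0.0
[0.5237519  0.12403937 0.12736716] [0.09232132 0.58487355 0.53983802] [[-0.999, -0.041, 0.002], [-0.041, 0.999, 0.0], [-0.002, 0.0, -1.0]]
```

```bash
python3 -m jog '[0,0,-0.1,0,0,0,-1,0.03,0,-0.19,0,0,0,-1,0.06,0.005,-0.19,0,0,0,-1,0.12,0.005,-0.19,0,0,0,-1,0.12,0.005,-0.19,0,0,0,-1,0.12,0.005,-0.19,0,0,0,-1,0.12,0.005,-0.19,0,0,0,-1]'; python3 - <<'E'
from h import *
s=env.get_state(); print(s['tcp_pos'],s['wrist_force'])
p,d=eyes.read_camera("side"); cv2.imwrite("pics/s1.png",cv2.resize(p[130:230,250:370],None,fx=5,fy=5,interpolation=cv2.INTER_CUBIC)[:,:,::-1])
E
```

```text
clock: 3.98
tcp_pos: [0.5474, 0.1258, 0.0888]
orientation: [0.001, -0.021, 1.0, 0.0]
wrist_force: [-1.0, 0.3, -0.6]
finger_gap: -0.0002
grip_force: 0.0
[0.5474461  0.12580251 0.08884266] [-1.02998414  0.34731696 -0.64299031]
```

View pics/s1.png

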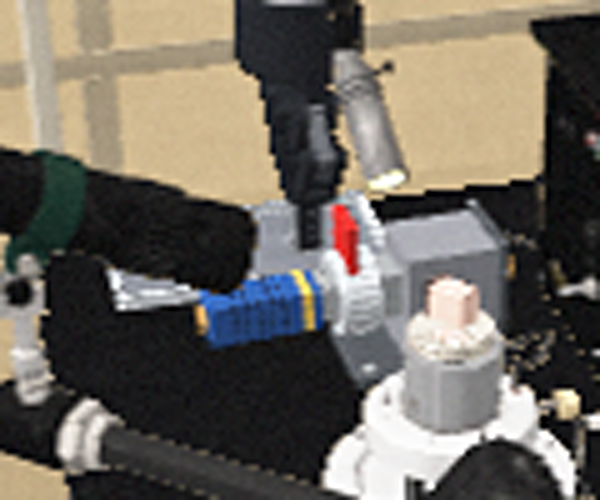

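The closed fingertips at (308,235) stand just in front of the tab (345,240) and above the handle.

```bash
python3 -m jog '[0.02,0,-0.01,0,0,0,-1,0.04,0.002,-0.01,0,0,0,-1,0.06,0.003,-0.01,0,0,0,-1,0.08,0.003,-0.01,0,0,0,-1,0.08,0.003,-0.01,0,0,0,-1]'
```

```text
clock: 4.45
tcp_pos: [0.5616, 0.1265, 0.0849]
orientation: [-0.002, -0.022, 1.0, 0.0]
wrist_force: [-6.2, 1.3, 3.5]
finger_gap: 0.0002
grip_force: 2.8
```

```bash
python3 -m jog '[0.01,0,0.005,0,0,0,-1,0.02,0.001,0.01,0,0,0,-1,0.03,0.001,0.01,0,0,0,-1,0.035,0.001,0.01,0,0,0,-1,0.035,0.001,0.01,0,0,0,-1,0.035,0.001,0.01,0,0,0,-1,0.035,0.001,0.01,0,0,0,-1]'; python3 - <<'E'
from h import *
s=env.get_state(); print(s['tcp_pos'],s['wrist_force'])
p,d=eyes.read_camera("side"); X=cloud("side",d); h=cv2.cvtColor(p,cv2.COLOR_RGB2HSV).astype(int)
b=(X[...,0]>.4)&(X[...,0]<.6)&(X[...,1]>.09)&(X[...,1]<.15)&(X[...,2]>.03)&(h[...,1]>130)&(h[...,0]>98)&(h[...,0]<122)
print("handle",np.percentile(X[b],[1,50,99],axis=0).round(4).tolist())
E
```

```text
clock: 5.03
tcp_pos: [0.5673, 0.1266, 0.0853]
orientation: [-0.004, -0.022, 1.0, 0.0]
wrist_force: [-5.3, -0.3, -3.6]
finger_gap: -0.0
grip_force: 2.9
[0.56729638 0.12659938 0.08532836] [-5.26689871 -0.3231694  -3.6281573 ]
handle [[0.4657, 0.104, 0.0377], [0.4947, 0.109, 0.0591], [0.536, 0.1327, 0.0685]]
```

```bash
python3 -m jog '[0.01,0,0,0,0,0,-1,0.015,0,0,0,0,0,-1,0.015,0,0,0,0,0,-1,0.015,0,0,0,0,0,-1,0.015,0,0,0,0,0,-1]'; python3 - <<'E'
from h import *
for n in("side","top"):
    s=env.get_state();p,d=eyes.read_camera(n); X=cloud(n,d); h=cv2.cvtColor(p,cv2.COLOR_RGB2HSV).astype(int)
    b=(X[...,0]>.4)&(X[...,0]<.6)&(X[...,1]>.09)&(X[...,1]<.15)&(X[...,2]>.03)&(h[...,1]>130)&(h[...,0]>98)&(h[...,0]<122)
    print(n,s['tcp_pos'],s['wrist_force'],"handle",np.percentile(X[b],[1,50,99],axis=0).round(4).tolist())
    if n=="side": cv2.imwrite("pics/s2.png",cv2.resize(p[130:230,250:370],None,fx=5,fy=5,interpolation=cv2.INTER_CUBIC)[:,:,::-1])
E
```

```text
clock: 5.5
tcp_pos: [0.5695, 0.1267, 0.0854]
orientation: [-0.004, -0.022, 1.0, 0.0]
wrist_force: [-8.2, 0.5, -1.8]
finger_gap: 0.0002
grip_force: 4.0
side [0.56945501 0.12665725 0.08537922] [-8.18053077  0.50473513 -1.79313067] handle [[0.4609, 0.1034, 0.038], [0.4897, 0.1087, 0.0588], [0.5303, 0.1318, 0.0684]]
top [0.56941739 0.12668615 0.08537313] [-8.32709313  1.90162502 -1.92021517] handle [[0.4614, 0.1064, 0.0414], [0.4933, 0.1215, 0.0652], [0.5316, 0.1369, 0.0717]]
```

View pics/s2.png

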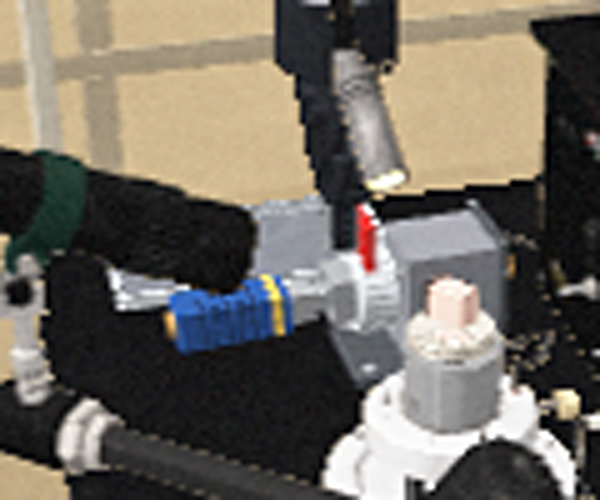

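Released: the handle has popped to (170–295, 310) and the collar is back. Now I back off, rise and open over the handle.

```bash
python3 -m jog '[-0.06,0,0.02,0,0,0,-1,-0.15,-0.01,0.15,0,0,0,-1,-0.345,-0.018,0.25,0,0,0,0.5,-0.345,-0.018,0.25,0,0,0,0.5,-0.345,-0.018,0.25,0,0,0,0.5,-0.345,-0.018,0.25,0,0,0,0.5,-0.345,-0.018,0.25,0,0,0,0.5,-0.345,-0.018,0.25,0,0,0,0.5]'; python3 - <<'E'
from h import *
s=env.get_state(); p,d=eyes.read_camera("wrist"); cv2.imwrite("pics/w2.png",p[:,:,::-1]); print(s['tcp_pos'],s['wrist_force'])
X=cloud("wrist",d,s); h=cv2.cvtColor(p,cv2.COLOR_RGB2HSV).astype(int)
b=(X[...,0]>.4)&(X[...,0]<.6)&(X[...,1]>.09)&(X[...,1]<.16)&(X[...,2]>.03)&(h[...,1]>110)&(h[...,0]>98)&(h[...,0]<122)&(d>0)
q=X[b]; print(len(q),np.percentile(q,[1,50,99],axis=0).round(4).tolist())
t=q[q[:,2]>.055]; print(cv2.minAreaRect((t[:,:2]*1000).astype(np.float32)),np.polyfit(t[:,0]-.496,t[:,2],1))
E
```

```text
clock: 6.27
tcp_pos: [0.5052, 0.1228, 0.1366]
orientation: [-0.0, -0.021, 1.0, 0.0]
wrist_force: [-0.2, 0.7, 1.0]
finger_gap: 0.0642
grip_force: 0.0
[0.50518256 0.12282864 0.13662106] [-0.16247528  0.74888447  0.9677711 ]
3087 [[0.4602, 0.1055, 0.0618], [0.49, 0.1205, 0.0661], [0.5309, 0.1356, 0.0683]]
((496.16058349609375, 120.61018371582031), (72.74720764160156, 29.77926254272461), 3.1150031089782715) [0.03865126 0.06622849]
```

View pics/w2.png

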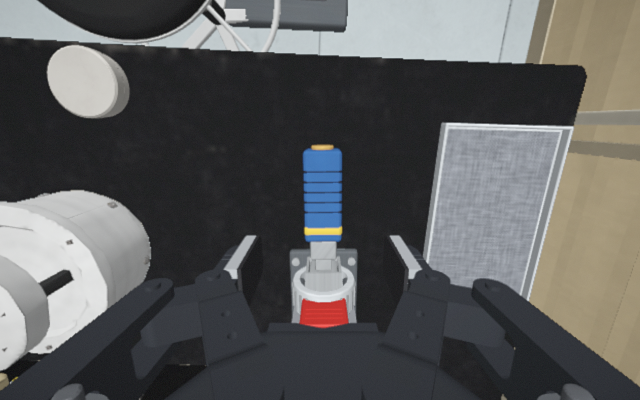

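The handle (304–342, 148–240) is centred between the pads (240 and 403), drooping about 2°. Descending and gripping.

```bash
python3 -m jog '[0,0,-0.15,0,0,0,0.5,0,0,-0.3,0,0,0,0.5,0,0,-0.42,0,0,0,0.5,0,0,-0.47,0,0,0,0.5,0,0,-0.47,0,0,0,0.5]'; python3 -m jog '[0,0,0,0,0,0,-0.1,0,0,0,0,0,0,-0.25,0,0,0,0,0,0,-1,0,0,0,0,0,0,-1,0,0,0,0,0,0,-1,0,0,0,0,0,0,-1,0,0,0,0,0,0,-1]' 45
```

```text
clock: 6.73
tcp_pos: [0.5022, 0.1226, 0.0403]
orientation: [-0.003, -0.021, 1.0, -0.0]
wrist_force: [-1.0, -0.8, 0.2]
finger_gap: 0.064
grip_force: 0.0
clock: 7.32
tcp_pos: [0.5059, 0.1231, 0.0447]
orientation: [0.002, -0.021, 1.0, 0.0]
wrist_force: [-0.1, 0.3, 6.7]
finger_gap: 0.0291
grip_force: 48.9
```

```bash
python3 -m jog '[-0.02,-0.001,0,0,0,0,-1,-0.05,-0.002,0,0,0,0,-1,-0.08,-0.003,0,0,0,0,-1,-0.1,-0.004,0,0,0,0,-1,-0.1,-0.004,0,0,0,0,-1]'; python3 - <<'E'
from h import *
s=env.get_state();p,d=eyes.read_camera("side"); X=cloud("side",d); h=cv2.cvtColor(p,cv2.COLOR_RGB2HSV).astype(int)
b=(X[...,0]>.4)&(X[...,0]<.6)&(X[...,1]>.09)&(X[...,1]<.15)&(X[...,2]>.03)&(h[...,1]>130)&(h[...,0]>98)&(h[...,0]<122)
print(s['tcp_pos'],s['wrist_force'],s['ft_torque'],"handle",np.percentile(X[b],[1,50,99],axis=0).round(4).tolist())
E
```

```text
clock: 7.73
tcp_pos: [0.4815, 0.122, 0.0425]
orientation: [-0.002, -0.022, 1.0, -0.0]
wrist_force: [0.2, -0.4, -1.0]
finger_gap: 0.0293
grip_force: 48.0
[0.48145892 0.12195413 0.04247919] [ 0.24273446 -0.3621268  -1.01155076] [ 0.00097141  0.02790666 -0.00233783] handle [[0.4367, 0.1013, 0.0352], [0.4561, 0.1079, 0.0568], [0.5121, 0.1334, 0.1272]]
```

```bash
python3 -m jog '[-0.05,-0.002,0,0,0,0,-1,-0.1,-0.004,0,0,0,0,-1,-0.15,-0.006,0,0,0,0,-1,-0.2,-0.008,0,0,0,0,-1,-0.25,-0.01,0,0,0,0,-1,-0.3,-0.012,0,0,0,0,-1,-0.34,-0.014,0,0,0,0,-1,-0.34,-0.014,0,0,0,0,-1,-0.34,-0.014,0,0,0,0,-1]'; python3 - <<'E'
from h import *
s=env.get_state();p,d=eyes.read_camera("side"); print(s['tcp_pos'],s['wrist_force'],s['ft_torque'])
cv2.imwrite("pics/s3.png",cv2.resize(p[130:230,230:350],None,fx=5,fy=5,interpolation=cv2.INTER_CUBIC)[:,:,::-1])
E
```

```text
clock: 8.53
tcp_pos: [0.4161, 0.1193, 0.0435]
orientation: [0.0, -0.022, 1.0, 0.0]
wrist_force: [0.2, -0.6, -1.4]
finger_gap: 0.0289
grip_force: 48.0
[0.41611541 0.11934117 0.04352866] [ 0.15102413 -0.55490483 -1.38309208] [-0.01027962  0.01213988 -0.03384448]
```

View pics/s3.png

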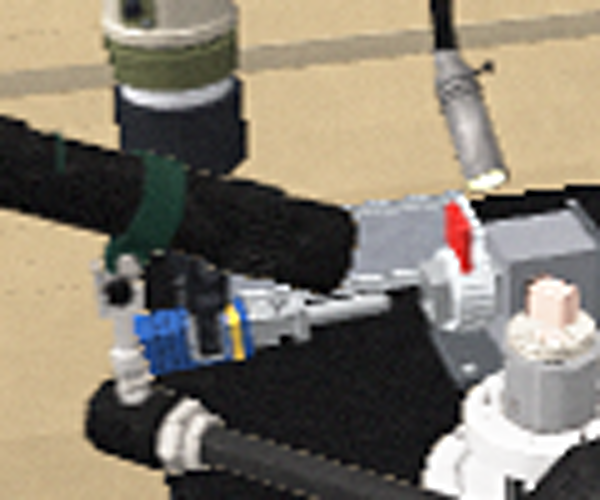

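The tail tip (388,300) is clear of the collar (430). Lift, carry to above the tray and level.

```bash
python3 -m jog '[0,0,0.12,0,0,0,-1,0,0.1,0.3,0,0,0,-1,0,0.25,0.3,0,0.005,-0.005,-1,0.05,0.4,0.3,0,0.012,-0.011,-1,0.15,0.55,0.3,0,0.012,-0.011,-1,0.25,0.7,0.3,0,0.012,-0.011,-1,0.35,0.8,0.3,0,0.012,-0.011,-1,0.41,0.855,0.3,0,0.012,-0.011,-1,0.41,0.855,0.3,0,0.012,-0.011,-1,0.41,0.855,0.3,0,0.012,-0.011,-1,0.41,0.855,0.3,0,0.012,-0.011,-1]'; python3 - <<'E'
from h import *
s=env.get_state();print(s['tcp_pos'],s['wrist_force'])
p,d=eyes.read_camera("top"); cv2.imwrite("pics/t3.png",cv2.resize(p[130:255,170:300],None,fx=4.6,fy=4.6,interpolation=cv2.INTER_CUBIC)[:,:,::-1]); 
p,d=eyes.read_camera("wrist"); X=cloud("wrist",d,s); h=cv2.cvtColor(p,cv2.COLOR_RGB2HSV).astype(int)
b=(X[...,2]>.05)&(h[...,1]>110)&(h[...,0]>98)&(h[...,0]<122)&(d>0)&(X[...,1]>.2)
q=X[b]; print(len(q),np.percentile(q,[1,50,99],axis=0).round(4).tolist(),np.polyfit(q[:,0],q[:,2],1))
p,d=eyes.read_camera("side"); X=cloud("side",d)
b=(X[...,0]>.53)&(X[...,0]<.65)&(X[...,1]>.26)&(X[...,1]<.32)&(X[...,2]>.05)&(X[...,2]<.2); q=X[b]; print("tail side",len(q),np.percentile(q,[1,50,99],axis=0).round(4).tolist(),np.polyfit(q[:,0],q[:,2],1) if len(q)>5 else 0)
E
```

```text
clock: 9.5
tcp_pos: [0.4977, 0.2898, 0.1028]
orientation: [-0.02, -0.004, 1.0, 0.0]
wrist_force: [0.0, 0.1, -2.5]
finger_gap: 0.0292
grip_force: 48.0
[0.49774389 0.28977422 0.10277171] [ 0.0212012   0.05894142 -2.48074138]
8223 [[0.4521, 0.2736, 0.1157], [0.4815, 0.2878, 0.1243], [0.5234, 0.3021, 0.1259]] [0.01028879 0.11916146]
tail side 120 [[0.531, 0.275, 0.0997], [0.5586, 0.2837, 0.1127], [0.6044, 0.302, 0.1223]] [-0.03607724  0.13209125]
```

View pics/t3.png

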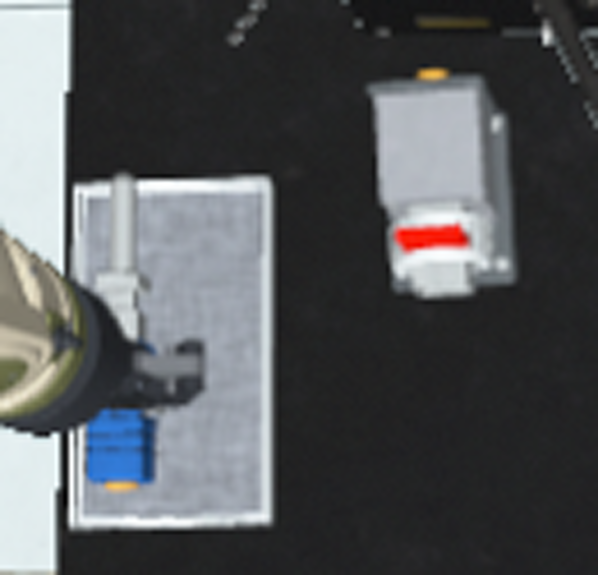

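The module hangs over the tray, lengthwise; parallax accounts for its offset in the view. Lowering.

```bash
python3 -m jog '[0,0,-0.1,0,0,0,-1,0,0,-0.2,0,0,0,-1,0,0,-0.3,0,0,0,-1,0,0,-0.37,0,0,0,-1,0,0,-0.41,0,0,0,-1,0,0,-0.41,0,0,0,-1,0,0,-0.41,0,0,0,-1]';python3 -m jog '[0,0,-0.007,0,0,0,-1,0,0,-0.014,0,0,0,-1,0,0,-0.02,0,0,0,-1,0,0,-0.02,0,0,0,-1,0,0,-0.02,0,0,0,-1]'
```

```text
clock: 10.23
tcp_pos: [0.4982, 0.29, 0.0216]
orientation: [-0.019, -0.004, 1.0, 0.0]
wrist_force: [0.1, -0.1, -0.4]
finger_gap: 0.0286
grip_force: 48.0
clock: 10.65
tcp_pos: [0.4985, 0.2904, 0.0176]
orientation: [-0.019, -0.004, 1.0, 0.001]
wrist_force: [-0.5, 1.0, -1.3]
finger_gap: 0.0293
grip_force: 48.0
```

```bash
python3 -m jog '[0,0,-0.005,0,0,0,-1,0,0,-0.01,0,0,0,-1,0,0,-0.015,0,0,0,-1,0,0,-0.015,0,0,0,-1,0,0,-0.015,0,0,0,-1]';python3 -m jog '[0,0,-0.003,0,0,0,-1,0,0,-0.006,0,0,0,-1,0,0,-0.01,0,0,0,-1,0,0,-0.01,0,0,0,-1,0,0,-0.01,0,0,0,-1]'
```

```text
clock: 11.07
tcp_pos: [0.4982, 0.2902, 0.0142]
orientation: [-0.019, -0.004, 1.0, 0.0]
wrist_force: [0.1, 0.5, -1.0]
finger_gap: 0.0292
grip_force: 48.0
clock: 11.48
tcp_pos: [0.4983, 0.2903, 0.0122]
orientation: [-0.019, -0.004, 1.0, 0.0]
wrist_force: [-0.1, -1.2, -2.8]
finger_gap: 0.0292
grip_force: 48.0
```

```bash
python3 -m jog '[0,0,-0.003,0,0,0,-1,0,0,-0.006,0,0,0,-1,0,0,-0.01,0,0,0,-1,0,0,-0.01,0,0,0,-1,0,0,-0.01,0,0,0,-1]';python3 - <<'E'
from h import *
s=env.get_state(); p,d=eyes.read_camera("wrist"); X=cloud("wrist",d,s); h=cv2.cvtColor(p,cv2.COLOR_RGB2HSV).astype(int)
b=(h[...,1]>110)&(h[...,0]>98)&(h[...,0]<122)&(d>0)&(X[...,1]>.2)&(X[...,2]<.06)
q=X[b];print(np.percentile(q,[1,50,99],axis=0).round(4).tolist(),np.polyfit(q[:,0],q[:,2],1))
m=(p.mean(2)>75)&(abs(X[...,2])<.012)&(X[...,1]>.24)&(X[...,1]<.265)&(X[...,0]>.44)&(X[...,0]<.5); print("floor",np.median(X[m][:,2]))
E
```

```text
clock: 11.9
tcp_pos: [0.4984, 0.2903, 0.0109]
orientation: [-0.019, -0.004, 1.0, 0.001]
wrist_force: [-2.0, -1.3, 5.2]
finger_gap: 0.0292
grip_force: 48.7
[[0.4528, 0.2741, 0.0239], [0.482, 0.2884, 0.0325], [0.524, 0.3026, 0.0339]] [0.01411738 0.02540358]
floor 0.0027196972688651897
```

The handle's top at 0.0325 and the force rise both show contact. Releasing.

```bash
python3 -m jog '[0,0,0,0,0,0,-0.25,0,0,0,0,0,0,-0.2,0,0,0,0,0,0,-0.1,0,0,0,0,0,0,0.1,0,0,0,0,0,0,0.1,0,0,0.05,0,0,0,0.1,0,0,0.15,0,0,0,0.1,0,0,0.3,0,0,0,0.1,0,0,0.5,0,0,0,0.1,0,0,0.7,0,0,0,0.1,0,0,0.7,0,0,0,0.1,0,0,0.7,0,0,0,0.1]' 20;python3 - <<'E'
from h import *
s=env.get_state(); print(s['tcp_pos'],s['finger_gap']);p,d=eyes.read_camera("wrist"); cv2.imwrite("pics/w4.png",p[:,:,::-1]); X=cloud("wrist",d,s); h=cv2.cvtColor(p,cv2.COLOR_RGB2HSV).astype(int)
b=(h[...,1]>110)&(h[...,0]>98)&(h[...,0]<122)&(d>0)&(X[...,1]>.2)&(X[...,2]<.06)
q=X[b];print(np.percentile(q,[1,50,99],axis=0).round(4).tolist(),np.polyfit(q[:,0],q[:,2],1))
E
```

```text
clock: 12.95
tcp_pos: [0.5006, 0.2912, 0.1543]
orientation: [-0.015, -0.004, 1.0, 0.002]
wrist_force: [0.3, -1.0, -0.5]
finger_gap: 0.047
grip_force: 0.0
[0.50058608 0.29122671 0.15430835] 0.047031272632093835
[[0.4534, 0.2741, 0.0299], [0.4834, 0.2882, 0.0324], [0.5241, 0.302, 0.034]] [0.00819532 0.02829828]
```

View pics/w4.png

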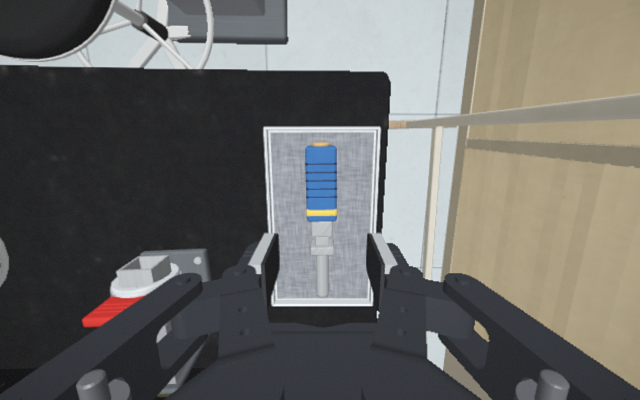

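The module lies in the tray: handle (306–337, 143–221), tail tip at (322,296) near the far rim at ~302. I'll check that gap.

```bash
python3 - <<'E'
from h import *
s=env.get_state();p,d=eyes.read_camera("wrist"); X=cloud("wrist",d,s)
for r in list(range(126,148,2))+list(range(286,310,2)): print(r,p[r,321],X[r,321].round(4), X[r,345].round(4))
E
```

```text
126 [39 40 42] [ 0.4321  0.2871 -0.0008] [ 0.4319  0.3116 -0.0014]
128 [118 121 124] [ 0.4341  0.2871 -0.0009] [ 0.4338  0.3116 -0.0013]
130 [234 238 242] [0.4361 0.2871 0.0112] [0.4359 0.3107 0.0108]
132 [213 217 220] [0.438  0.2872 0.0105] [0.4378 0.3107 0.0116]
134 [201 206 209] [0.44   0.2871 0.0022] [0.4398 0.3114 0.003 ]
136 [153 158 166] [0.442  0.2872 0.0017] [0.4418 0.3116 0.0017]
138 [157 161 168] [0.4439 0.2872 0.0029] [0.4437 0.3116 0.0027]
140 [170 175 182] [0.4459 0.2872 0.0024] [0.4457 0.3116 0.0029]
142 [156 161 169] [0.4479 0.2872 0.0025] [0.4477 0.3117 0.0025]
144 [186 168 146] [0.4499 0.2872 0.0034] [0.4498 0.3118 0.0019]
146 [237 205 128] [0.4507 0.2873 0.0264] [0.4518 0.3118 0.002 ]
286 [188 192 194] [0.5982 0.2885 0.0239] [0.6107 0.3162 0.0023]
288 [187 192 193] [0.6005 0.2885 0.024 ] [0.613  0.3162 0.0027]
290 [188 192 194] [0.6021 0.2885 0.0253] [0.616  0.3163 0.002 ]
292 [187 191 193] [0.6053 0.2885 0.0239] [0.6183 0.3164 0.0024]
294 [187 191 193] [0.6075 0.2885 0.0243] [0.621  0.3164 0.0023]
296 [186 191 193] [0.61   0.2886 0.0241] [0.6234 0.3165 0.0025]
298 [180 184 186] [0.612  0.2886 0.0246] [0.6258 0.3165 0.0029]
300 [158 161 165] [0.6159 0.2886 0.0223] [0.6275 0.3165 0.0042]
302 [218 223 226] [0.6315 0.2886 0.0026] [0.6314 0.3167 0.0022]
304 [204 208 212] [0.6317 0.2887 0.0061] [0.6316 0.3164 0.006 ]
306 [209 213 216] [0.6315 0.2887 0.0102] [0.6314 0.3161 0.01  ]
308 [237 242 245] [0.6334 0.2887 0.0112] [0.633  0.316  0.0114]
```

```bash
python3 -c "
from workcell import env
print(env.hand_in())"
```

```text
the job is handed in; nothing more can be done
None
```

The collar was pushed back, the module popped forward and was drawn straight out, and it now lies flat in the tray with about 11–15 mm clear at each end; I handed the job in at about 13 s, never touching the tin, screwdriver or slide box, and no verdict came back.

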